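# Load the battery balancer

## Task

Load the battery balancer: press the charger's orange ejector to push out the pack held in its bay, then get that pack and every pack standing on the bench lying on its side on the balancer's low deck, each pointing straight back from the deck's front edge, side by side and none on top of another. The deck's low front edge serves as a stop for tipping a standing pack over. When all the packs lie on the deck, and only then, throw the red switch fully over; leave the sensor mast, the multimeter and the servo where they are.

Things in the scene. Friction and masses are not known exactly. Their poses are not given: they have to be found in the camera images.
- deck: fixed grey plate 130 (x) x 290 (y) x 10 mm; dark strips at y = -93, -31, 31, 93 mm suggest places. Origin on the bench under its centre, x away from its yellow front edge (x = -65), y to the left. The edge is a 10 mm step up from the bench: a pack stood against it and pushed high pivots over it. A console 130 x 56 x 30 mm high at the left end (y 145 to 201) carries the switch at x 25, y 175
- switch (a joint): angle of the red lever: 0 leaning to the deck's -x, 1.0 rad fully over to the deck's +x; stays where left; starts at 0 to 0.2. The lever is about 50 mm long, pivots about 20 mm above the console's top and pushes over with a few newtons
- switch_tip (a point): centre of the red ball, 26 mm across, on the lever's end; at 0 it stands 96 mm above the bench and 24 mm to the deck's -x of the pivot. The lever stands on a grey block 70 (x) x 50 (y) x 25 mm on the console, whose top is 55 mm above the bench
- charger: fixed white charger, 120 (x) x 70 (y) x 106 mm high. Origin on the bench under its centre. The bay, 46 mm wide and 98 mm high, opens at the front, x = -60 mm; no floor (the pack stands on the bench), roofed over, so the pack inside cannot be gripped
- ejector (a joint): travel of the spring ejector, 0 at rest to 0.050 m fully pressed; it moves along the charger's -x and pushes the pack out of the bay upright, its rear face ending about 2 mm in front of the charger. 1.5 N to start, 6.5 N at full travel; it springs back when let go
- ejector_tab (a point): centre of the orange ejector tab, 12 (x) x 28 (y) x 26 mm high, on top of the charger's roof (roof 106 mm, tab top 134 mm above the bench); at rest at x = -9 mm of the charger, with bare flat roof behind it (+x) to push from
- pack1: blue square battery pack with black end caps and two brass terminals on its top, 40 x 40 x 90 mm tall, about 0.21 kg; origin at its centre (45 mm above the bench when upright), z runs along its length to the terminal end. Starts standing on the bench to the left of the deck, turned any way; may be absent
- pack2: blue square battery pack with black end caps and two brass terminals on its top, 40 x 40 x 90 mm tall, about 0.21 kg; origin at its centre (45 mm above the bench when upright), z runs along its length to the terminal end. Starts like pack1; may be absent
- pack3: blue square battery pack with black end caps and two brass terminals on its top, 40 x 40 x 90 mm tall, about 0.21 kg; origin at its centre (45 mm above the bench when upright), z runs along its length to the terminal end. Starts like pack1; may be absent
- pack4: blue square battery pack with black end caps and two brass terminals on its top, 40 x 40 x 90 mm tall, about 0.21 kg; origin at its centre (45 mm above the bench when upright), z runs along its length to the terminal end. Always present; starts standing in the charger's bay
- sensor_mast: bystander: white tube on a round foot with a black sensor head, 132 mm tall, foot 80 mm across, beyond the deck; origin under its foot
- multimeter: bystander: yellow multimeter lying flat, 160 x 78 x 34 mm, beyond the deck; origin under its centre
- servo: bystander: black servo motor 50 x 24 x 40 mm with a white arm on top (49 mm in all), on the robot's side of the bench; origin under its centre

How it is judged:
On the way, in this order (a step that is already met when the one before it is completed fails the run):
1. the ejector is pressed at least 35 mm, pushing the held pack out of the bay (value of joint ejector above 0.035 m and x of pack4 in the frame of charger below -0.065 m), for 0.1 s.
2. every pack lies on its side on the deck (angle between pack1's own z axis and vertical between 1.43 and 1.71 rad and angle between the z axis of each of pack1, pack2, pack3, pack4 and the x axis of deck, either way round below 0.3 rad and x of pack1 in the frame of deck between -0.048 and 0.035 m and y of pack1 in the frame of deck between -0.13 and 0.13 m and z of pack1 in the frame of deck between 0.022 and 0.038 m and linear speed of each of pack1, pack2, pack3, pack4 below 0.03 m/s and angle between pack2's own z axis and vertical between 1.43 and 1.71 rad and x of pack2 in the frame of deck between -0.048 and 0.035 m and y of pack2 in the frame of deck between -0.13 and 0.13 m and z of pack2 in the frame of deck between 0.022 and 0.038 m and angle between pack3's own z axis and vertical between 1.43 and 1.71 rad and x of pack3 in the frame of deck between -0.048 and 0.035 m and y of pack3 in the frame of deck between -0.13 and 0.13 m and z of pack3 in the frame of deck between 0.022 and 0.038 m and angle between pack4's own z axis and vertical between 1.43 and 1.71 rad and x of pack4 in the frame of deck between -0.048 and 0.035 m and y of pack4 in the frame of deck between -0.13 and 0.13 m and z of pack4 in the frame of deck between 0.022 and 0.038 m), for 0.3 s.
3. the red switch is thrown over (value of joint switch above 0.8 rad), for 0.2 s.
At the end, for the whole second after the job is handed in: every pack lies still on its side on the deck plate itself (within 8 degrees of level), along the deck's x within 17 degrees either way round, its middle 17 to 100 mm behind the front edge and within 130 mm of the deck's centre line; the switch reads over 0.8 rad (all of step 2 and value of joint switch above 0.8 rad); the robot touches nothing.
It fails at once if the sensor mast is shifted more than 25 mm or tipped (distance of sensor_mast from where it was at the start of the episode above 0.025 m or angle between sensor_mast's own z axis and vertical above 0.4 rad).
It fails at once if the multimeter is shifted more than 25 mm or tipped (distance of multimeter from where it was at the start of the episode above 0.025 m or angle between multimeter's own z axis and vertical above 0.4 rad).
It fails at once if the servo is shifted more than 25 mm or tipped (distance of servo from where it was at the start of the episode above 0.025 m or angle between servo's own z axis and vertical above 0.4 rad).
Of pack1, pack2, pack3 only 2 to 3 are there at a start; the rules pass over those that are not, and their reading is None.
At some moment in a run one of pack1, pack2, pack3 may be knocked a few centimetres aside while the robot is not near it.
Once in a run the grip may slacken for a moment while it holds something.
It also fails if it takes over 210 s, if anything falls off the work surface, if the arm or the gripper's body presses on something with over 40 N, if the wrist force passes 120 N, or if a joint passes its speed limit or range.

## Robot

A 7-joint arm with a two-finger parallel gripper is mounted at the origin on the work surface. World frame = base frame: x ahead of the robot, y to its left, z up, the work surface at z = 0. Lengths are in m, angles in rad, forces in N, time in s.
With the tool pointing down it reaches from about 0.35 to 0.9 m from the base axis. Payload 8.1 kg.
Tool frame: the origin (TCP) lies on the centre line of the jaws, within the pads' length; the fingertips stand 8 mm ahead of it and the grasp point (between the pads) lies 11 mm behind it (robot.finger_overhang is the z of the fingertips in the tool frame, in m); z points along the fingers, y is the line along which they close (so a half turn about z gives the same grasp; the last joint's range is limited). The gripper opens to 85 mm and grips with 20 to 120 N. Pads are 22 mm wide; open, the fingers measure 114 mm over their backs; the gripper's body (76 mm by 85 mm) begins 54 mm behind the grasp point. The pads swing forward as they close: fully open they stand 13 mm farther back than shut.
Start: joints at [1.189, 0.434, 0.025, 1.573, -0.012, 1.134, -0.075], TCP at [0.172, -0.601, 0.239] pointing down, gripper open.
Joint ranges: [-2.62, 2.62], [-0.44, 2.09], [-1.27, 1.32], [0.08, 2.57], [-1.32, 4.46], [0.12, 2], [-2.74, 2.74]. Speed limits (rad/s): [2.22, 2.22, 3.01, 3.01, 3.14, 3.14, 3.14].

## Interface

Orientations are given as a unit quaternion [w, x, y, z].
In Python, from cell import robot gives the robot as it stands.
- The arm moves only by the tool jog_arm, never from a script. Its argument "increments" is a list of rows, each a list of 2 entries, a list of its own where there are three numbers: the shift along the world's x, y, z each as a share of 0.025 m, from -1 to 1, then the turn, a rotation vector about the world's x, y, z each as a share of pi rad, from -1 to 1. In form: [[[tx, ty, tz], [ax, ay, az]], ...]. A call has 1 to 5 rows; each row shifts and turns the commanded pose from where the row before left it; what a row does not reach is not made up. A row lasts 1/12 s, in which the tool goes at most 41.7 mm and 7.16 degrees, less where a joint would pass 70% of its speed; a pose out of reach is approached as far as the arm can. A call with a number of a shift or a turn outside -1 to 1 is refused whole. A call with a gripper value outside its range is refused whole. "jaw" is the gripper command: -1 is fully open, 1 is shut, values between are in proportion, set as the call begins (left out, the last holds). The fingers move at their own pace and stop on an object; the grip force is fixed at half the most. Time passes only in rows, so rows that do not move let the fingers close. It gives the time, the measured TCP pose, the force, the opening and the grip force at its end, in the units of the state.
- robot.sense(): the state, without advancing time (a new reading comes with each control period).
- robot.read_camera(name): name is "scene" or "top" or "wrist"; returns a dict with "image" (384x512x3 uint8, blue, green, red), "intrinsics" (3x3 intrinsics, pixels), "k1" (the pictures are not rectified: a ray, as slopes to the right and down, at radius r is drawn at 1 + k1 r^2 times it, then the intrinsics apply), "pose" (4x4, takes a point from camera to world coordinates). Camera axes: x right, y up, looking along -z (the intrinsics and any distortion apply to the point x, -y, -z); pixel columns grow to the right and rows downward; lengths in m; the calibration is good to about 2 mm. A picture is of the moment at which its call begins. There is no depth.
- robot.finish_job(): hands the job in; it is judged then, once.
Trained networks look in the newest picture that a camera, given by its name, has taken for a name from the list of things; names that differ only in an ending like _2 or _b are one class to them, and where a whole thing is asked for, a point or a joint stands for the part that bears it (a point fixed in the world has none). Each returns a list of dicts, best first, with "confidence" (0 to 1); they miss things now and then, are a little off and sometimes report something else, mostly with a low value. They report only what shows in the picture. A call takes as long as a camera call.
- robot.recognise(camera, name): "xyz" ([x, y, z] in m, in world coordinates, good to about 4 mm: the middle of the surface that is visible of it).
- robot.place_of(camera, name): "xyz" ([x, y, z] in m, in world coordinates, good to about 4 mm: a listed point, or the origin of a listed thing).
The state is a dict: "time_s": time; "joint_positions": joint angles; "joint_velocities": joint speeds; "joint_efforts": joint torques, N m; "tool_pos": TCP position; "ee_rot": TCP orientation; "ft_force": force on the tool from outside, world axes, zero at the start; "moment": the same for the moment, N m; "grip_width": finger opening in m; "gripper_force": force on a finger pad.
Only numpy, scipy, OpenCV 4.12 (cv2) and the standard library are available. Lean on these libraries where they do the work, as an engineer would, in place of code of your own. Each camera call takes 0.05 s, during which the arm holds its last target. There are 200 camera calls.

## Working session

There is one attempt and no reset: what is moved stays moved. The work goes in short steps, Python scripts to look and compute and a tool call to move; the robot and the scene stay as the last step left them, time stands still between calls to the robot, and variables do not carry over. Pictures are saved under pics/ and viewed, at most 14 in all, crops included, and the job is handed in when it is done.

Besides the shell and the picture viewer there is one more tool, called after "Emit:" by a JSON object that holds its "fn" and its "kwargs". jog_arm: Moves the arm, as the interface text tells. Shift numbers are shares of 0.025 m and turn numbers shares of pi rad, none past 1 either way. Its arguments: {"type":"object","properties":{"increments":{"type":"array","items":{"type":"array"}},"jaw":{"type":"number"}},"required":["increments"]}

```bash
ls; mkdir -p pics; cat > h.py <<'E'
from cell import robot
import numpy as np, cv2
def shot(cam,fn=None):
    r=robot.read_camera(cam)
    if fn: cv2.imwrite('pics/'+fn,r['image'])
    return r
def ray(r,u,v):
    K=np.array(r['intrinsics']);P=np.array(r['pose'])
    d=np.array([(u-K[0,2])/K[0,0],(v-K[1,2])/K[1,1]]);s=d.copy()
    for _ in range(20): s=d/(1+r['k1']*(s@s))
    return P[:3,3],P[:3,:3]@np.array([s[0],-s[1],-1])
def at(r,u,v,z):
    o,d=ray(r,u,v);return (o+d*(z-o[2])/d[2]).round(4)
def proj(r,p):
    K=np.array(r['intrinsics']);P=np.array(r['pose'])
    c=P[:3,:3].T@(np.array(p)-P[:3,3]);s=np.array([c[0],-c[1]])/-c[2];s=s*(1+r['k1']*(s@s))
    return np.array([K[0,0]*s[0]+K[0,2],K[1,1]*s[1]+K[1,2]]).round(1)
E
python3 - <<'E'
from h import *
s=robot.sense();print({k:np.round(v,3) for k,v in s.items()})
for c in ('top','scene'):
    r=shot(c,c+'0.png');print(c,np.round(r['pose'],3).tolist())
    for n in ('deck','charger','ejector_tab','switch_tip','pack1','sensor_mast','multimeter','servo'):
        print(n,[(np.round(d['xyz'],3).tolist(),round(d['confidence'],2)) for d in robot.place_of(c,n)])
E
```

```text
pics
{'time_s': np.float64(0.0), 'joint_positions': array([ 1.189,  0.435,  0.025,  1.574, -0.012,  1.134, -0.075]), 'joint_velocities': array([-0.001,  0.001,  0.001,  0.002,  0.   ,  0.001, -0.   ]), 'joint_efforts': array([-2.0000e-03, -6.7048e+01,  1.0240e+00, -3.1621e+01,  1.6000e-02,
        1.2000e-02, -0.0000e+00]), 'tool_pos': array([ 0.172, -0.6  ,  0.239]), 'ee_rot': array([-0.001,  0.99 ,  0.139, -0.   ]), 'ft_force': array([ 0.136, -0.475,  0.296]), 'moment': array([0.019, 0.004, 0.003]), 'gripper_force': np.float64(0.0), 'grip_width': np.float64(0.085)}
top [[-0.018, 0.987, -0.162, 0.425], [-1.0, -0.016, 0.013, 0.034], [0.01, 0.162, 0.987, 1.027], [0.0, 0.0, 0.0, 1.0]]
deck [([0.578, -0.005, -0.003], 0.81)]
charger [([0.551, -0.325, -0.001], 0.63)]
ejector_tab [([0.559, -0.328, 0.117], 0.68)]
switch_tip [([0.564, 0.269, 0.044], 0.63), ([0.594, 0.165, 0.098], 0.41)]
pack1 [([0.424, 0.249, 0.045], 0.8), ([0.567, 0.268, 0.042], 0.58)]
sensor_mast [([0.761, -0.012, 0.001], 0.64)]
multimeter [([0.746, -0.26, -0.002], 0.74)]
servo [([0.377, -0.14, 0.001], 0.82)]
scene [[-0.502, -0.465, 0.729, 1.464], [0.864, -0.287, 0.412, 0.551], [0.018, 0.838, 0.546, 0.768], [0.0, 0.0, 0.0, 1.0]]
deck [([0.576, -0.003, 0.0], 0.93), ([0.559, 0.271, 0.044], 0.69), ([0.558, -0.328, 0.119], 0.6)]
charger [([0.552, -0.328, -0.005], 0.75)]
ejector_tab [([0.559, -0.327, 0.121], 0.61)]
switch_tip []
pack1 [([0.563, 0.269, 0.042], 0.92), ([0.426, 0.248, 0.045], 0.86), ([0.588, -0.327, 0.044], 0.51)]
sensor_mast [([0.759, -0.015, -0.002], 0.77)]
multimeter [([0.747, -0.26, -0.003], 0.63)]
servo [([0.379, -0.141, -0.003], 0.46)]
```

View pics/top0.png

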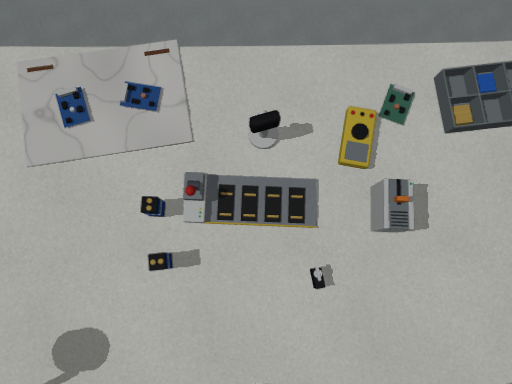

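View pics/scene0.png

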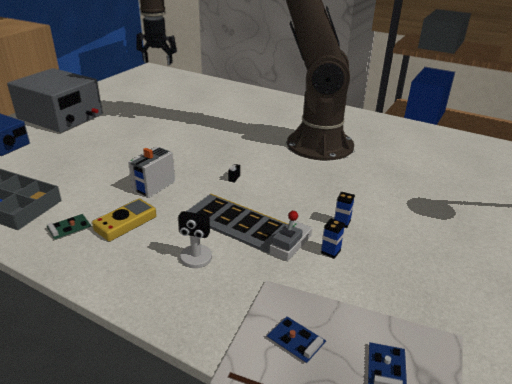

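The top view shows the deck (262,201), with its yellow front edge toward the robot. The charger is at (393,206) with its bay facing +x, and two packs stand at (152,206) and (160,261). The scene view agrees: pack in the bay at (140,182), two packs by the console. Next I'll enlarge for yaw.

```bash
python3 - <<'E'
from h import *
im=cv2.imread('pics/top0.png')
a=cv2.resize(im[165:275,135:235],None,fx=4,fy=4,interpolation=2)
b=cv2.resize(im[165:275,340:430],None,fx=4,fy=4,interpolation=2)
cv2.imwrite('pics/c1.png',np.hstack([a,b]))
r=shot('top')
K=r
hsv=cv2.cvtColor(r['image'],cv2.COLOR_BGR2HSV)
# yellow edge
m=cv2.inRange(hsv,(18,120,80),(35,255,255));m[:200]=0;m[:, :170]=0;m[:,335:]=0
ys,xs=np.nonzero(m);pts=np.array([at(r,u,v,.008)[:2] for u,v in zip(xs,ys)])
vx,vy,x0,y0=cv2.fitLine(pts.astype(np.float32),1,0,.01,.01).ravel();print('edge dir',vx,vy,'pt',x0,y0,pts.min(0),pts.max(0))
# dark caps
g=r['image'].max(2)
for (u0,v0,u1,v1) in ((138,190,170,218),(140,250,178,273)):
    mm=((g<45)*255).astype(np.uint8);s=np.zeros_like(mm);s[v0:v1,u0:u1]=mm[v0:v1,u0:u1]
    bl=r['image'].astype(int)
    ys,xs=np.nonzero(s);w=np.array([at(r,u,v,.09)[:2] for u,v in zip(xs,ys)])
    print(len(w),w.mean(0),cv2.minAreaRect((w*1000).astype(np.float32)))
    br=cv2.inRange(hsv,(8,100,90),(28,255,255));t=np.zeros_like(br);t[v0:v1,u0:u1]=br[v0:v1,u0:u1]
    n,l,st,c=cv2.connectedComponentsWithStats(t);print([(st[i,4],at(r,*c[i],.092)[:2]) for i in range(1,n)])
E
```

```text
edge dir 0.071869306 0.99741405 pt 0.5143183 -0.04569837 [ 0.5063 -0.1447] [0.5615 0.1563]
197 [0.56094416 0.26734264] ((561.2332153320312, 267.93292236328125), (39.85586929321289, 36.69527053833008), 88.97088623046875)
[(np.int32(21), array([0.5719, 0.2691])), (np.int32(18), array([0.5536, 0.2705]))]
188 [0.42559787 0.24610479] ((425.8108825683594, 246.98793029785156), (36.61404037475586, 37.717288970947266), 2.3860955238342285)
[(np.int32(25), array([0.4247, 0.2575])), (np.int32(22), array([0.4263, 0.2394]))]
```

View pics/c1.png

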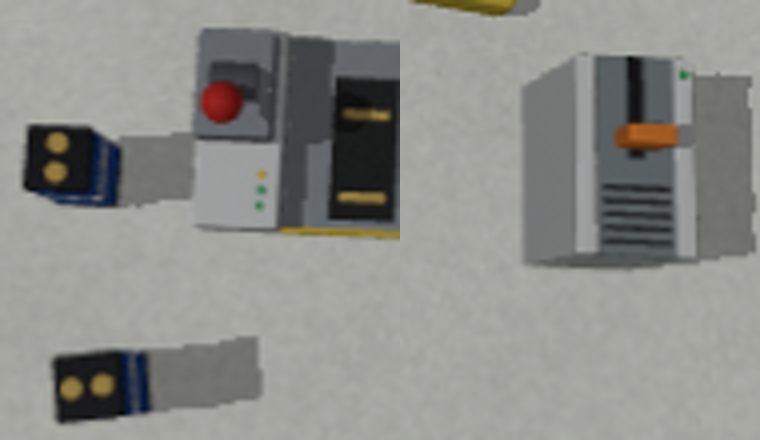

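The crop shows the packs nearly axis-aligned and the charger's slot running toward +x from the tab. I'll refine the deck and charger yaw.

```bash
python3 - <<'E'
from h import *
r=shot('top');hsv=cv2.cvtColor(r['image'],cv2.COLOR_BGR2HSV)
m=(r['image'].max(2)<45).astype(np.uint8);s=np.zeros_like(m);s[178:226,212:312]=m[178:226,212:312]
# fill brass
s|=((cv2.inRange(hsv,(8,100,60),(28,255,255))>0)&(np.indices(s.shape)[0]<219)&(np.indices(s.shape)[0]>178)&(np.indices(s.shape)[1]>212)&(np.indices(s.shape)[1]<312)).astype(np.uint8)
n,l,st,c=cv2.connectedComponentsWithStats(s);C=[]
for i in range(1,n):
    if st[i,4]>200: C.append(at(r,*c[i],.010)[:2]);print(st[i],C[-1])
C=np.array(C);d=C[0]-C[-1];d/=np.linalg.norm(d);print('mean',C.mean(0),'ydir',d,'yaw',np.arctan2(-d[0],d[1]))
m=cv2.inRange(hsv,(18,120,80),(35,255,255))
P=[]
for u in range(212,316):
    v=np.nonzero(m[219:232,u])[0]
    if len(v):P.append(at(r,u,219+v.mean(),.006)[:2])
P=np.array(P);vx,vy,x0,y0=cv2.fitLine(P.astype(np.float32),12,0,.01,.01).ravel();print('edge',vx/vy,x0,y0,len(P))
# charger: orange tab
m=cv2.inRange(hsv,(3,150,120),(17,255,255));m[:,:380]=0;m[:,430:]=0;m[:180]=0;m[230:]=0
ys,xs=np.nonzero(m);w=np.array([at(r,u,v,.134)[:2] for u,v in zip(xs,ys)]);print('tab',w.mean(0),cv2.minAreaRect((w*1000).astype(np.float32)))
# roof corners guess from crop
f=lambda x,y:(340+(x-400)/4,165+y/4)
for n,p in dict(fl=(577,55),fr=(690,58),bl=(577,252),br=(694,258),slotT=(635,60)).items(): print(n,at(r,*f(*p),.106)[:2])
E
```

```text
[217 185  18  35 535] [0.5759 0.0891]
[241 186  17  35 538] [0.5723 0.0271]
[265 187  16  35 539] [ 0.5679 -0.0352]
[288 188  17  35 538] [ 0.5655 -0.0973]
mean [ 0.5704   -0.004075] ydir [0.05570735 0.99844714] yaw -0.05573620431421353Traceback (most recent call last):
  File "<stdin>", line 15, in <module>
cv2.error: OpenCV(4.12.0) /io/opencv/modules/imgproc/src/linefit.cpp:361: error: (-5:Bad argument) Unknown distance type in function 'fitLine2D'
```

Emit:
{"fn": "jog_arm", "kwargs": {"increments": [[[1, 0.5, 0], [0, 0, 0]], [[1, 1, 0], [0, 0, 0]], [[1, 1, 0], [0, 0, 0]], [[1, 1, 0], [0, 0, 0]], [[1, 1, 0], [0, 0, 0]]], "jaw": 1}}

```text
time_s: 1.42
tool_pos: [0.2979, -0.4872, 0.2394]
ee_rot: [0.0, 0.99, 0.139, 0.0]
ft_force: [0.6, -0.7, -0.2]
grip_width: 0.0254
gripper_force: 0.0
```

```bash
python3 - <<'E'
from h import *
r=shot('top');im=cv2.imread('pics/top0.png');hsv=cv2.cvtColor(im,cv2.COLOR_BGR2HSV)
m=cv2.inRange(hsv,(18,120,80),(35,255,255))
P=[]
for u in range(212,316):
    v=np.nonzero(m[219:232,u])[0]
    if len(v):P.append(at(r,u,219+v.mean(),.006)[:2])
P=np.array(P);vx,vy,x0,y0=cv2.fitLine(P.astype(np.float32),2,0,.01,.01).ravel();print('edge',vx/vy,x0,y0,len(P))
m=cv2.inRange(hsv,(3,150,120),(17,255,255));m[:,:380]=0;m[:,430:]=0;m[:180]=0;m[230:]=0
ys,xs=np.nonzero(m);w=np.array([at(r,u,v,.134)[:2] for u,v in zip(xs,ys)]);print('tab',w.mean(0),cv2.minAreaRect((w*1000).astype(np.float32)))
f=lambda x,y:(340+(x-400)/4,165+y/4)
for n,p in dict(fl=(577,55),fr=(690,58),bl=(577,252),br=(694,258),slotT=(635,60)).items(): print(n,at(r,*f(*p),.106)[:2])
for c in ('top','scene'):
    if c=='scene': shot(c)
    print(c,[np.round(d['xyz'],3) for d in robot.place_of(c,'switch_tip')+robot.place_of(c,'charger')])
E
```

```text
edge 0.058253083 0.5156269 -0.010016346 104
tab [ 0.56003824 -0.32559559] ((560.3313598632812, -324.4705505371094), (32.5820426940918, 9.470749855041504), 89.00389862060547)
fl [ 0.6122 -0.2994]
fr [ 0.6092 -0.3669]
bl [ 0.4936 -0.2906]
br [ 0.489  -0.3589]
slotT [ 0.6085 -0.3339]
top [array([0.593, 0.169, 0.097]), array([ 0.55 , -0.324,  0.   ])]
scene [array([0.593, 0.17 , 0.099]), array([ 0.575, -0.002, -0.002]), array([ 0.551, -0.325,  0.   ])]
```

Emit:
{"fn": "jog_arm", "kwargs": {"increments": [[[1, 1, -0.5], [0, 0, 0]], [[1, 1, -0.5], [0, 0, 0]], [[1, 1, -0.5], [0, 0, 0]], [[1, 1, -0.5], [0, 0, 0]], [[1, 1, -0.5], [0, 0, 0]]], "jaw": 1}}

```text
time_s: 2.13
tool_pos: [0.4218, -0.364, 0.1763]
ee_rot: [0.0, 0.991, 0.137, -0.0]
ft_force: [0.1, -0.5, -0.2]
grip_width: 0.0004
gripper_force: 0.0
```

Emit:
{"fn": "jog_arm", "kwargs": {"increments": [[[0.75, 0.31, -0.2], [0, 0, -0.0357]], [[0.75, 0.31, -0.2], [0, 0, -0.0357]], [[0.75, 0.31, -0.2], [0, 0, -0.0357]], [[0.75, 0.31, -0.2], [0, 0, 0]], [[0.75, 0.31, -0.2], [0, 0, 0]]]}}

```text
time_s: 2.55
tool_pos: [0.5158, -0.3261, 0.1514]
ee_rot: [0.0, 1.0, -0.031, -0.0]
ft_force: [-0.5, -0.0, -0.3]
grip_width: 0.0002
gripper_force: 0.0
```

Emit:
{"fn": "jog_arm", "kwargs": {"increments": [[[0, 0, -0.5], [0, 0, 0]], [[0, 0, -0.5], [0, 0, 0]], [[0, 0, 0], [0, 0, 0]]]}}

```text
time_s: 2.8
tool_pos: [0.5139, -0.3254, 0.1243]
ee_rot: [-0.0, 1.0, -0.03, -0.002]
ft_force: [-0.8, -0.0, -0.8]
grip_width: 0.0002
gripper_force: 0.0
```

```bash
python3 -c "
from h import *
shot('scene','s1.png');im=cv2.imread('pics/s1.png');cv2.imwrite('pics/s1c.png',cv2.resize(im[80:240,60:310],None,fx=3,fy=3,interpolation=2))"
```

```text
(no output)
```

View pics/s1c.png

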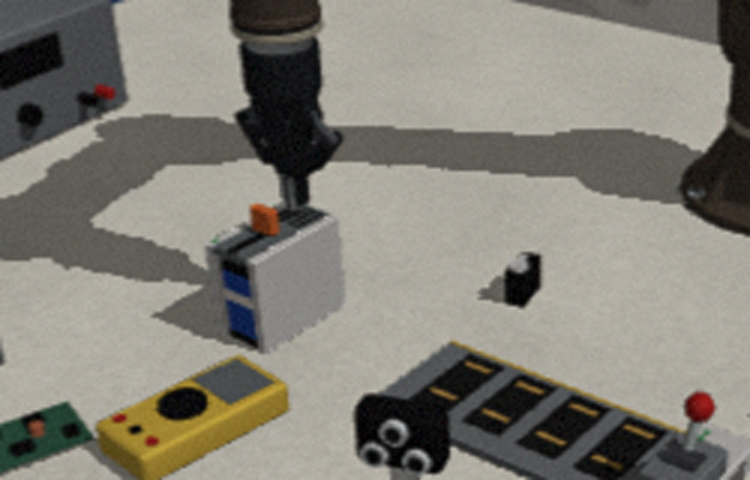

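The fingers at (290,190) stand behind the tab at (265,218), and the pack shows in the bay. Pressing now.

Emit:
{"fn": "jog_arm", "kwargs": {"increments": [[[0.6, -0.03, 0], [0, 0, 0]], [[0.6, -0.03, 0], [0, 0, 0]], [[0.5, -0.03, 0], [0, 0, 0]], [[0.4, -0.03, 0], [0, 0, 0]], [[0.3, -0.02, 0], [0, 0, 0]]]}}

```text
time_s: 3.27
tool_pos: [0.5752, -0.3299, 0.1275]
ee_rot: [0.001, 1.0, -0.03, -0.0]
ft_force: [-5.9, -0.2, 3.6]
grip_width: -0.0003
gripper_force: 3.0
```

Emit:
{"fn": "jog_arm", "kwargs": {"increments": [[[0.3, -0.02, 0], [0, 0, 0]], [[0.3, -0.02, 0], [0, 0, 0]], [[0.2, -0.01, 0], [0, 0, 0]], [[0.1, 0, 0], [0, 0, 0]], [[0, 0, 0], [0, 0, 0]]]}}

```text
time_s: 3.68
tool_pos: [0.5934, -0.331, 0.127]
ee_rot: [-0.0, 1.0, -0.03, -0.004]
ft_force: [-18.2, 2.8, 11.2]
grip_width: -0.0002
gripper_force: 9.2
```

```bash
python3 -c "
from h import *
shot('scene');print([(np.round(d['xyz'],3),d['confidence']) for d in robot.place_of('scene','pack4')+robot.place_of('scene','ejector_tab')],robot.sense()['ft_force'])"
```

```text
[(array([0.562, 0.271, 0.044]), 0.98), (array([0.424, 0.25 , 0.042]), 0.76), (array([ 0.631, -0.329,  0.048]), 0.69), (array([ 0.742, -0.263, -0.003]), 0.39), (array([ 0.613, -0.331,  0.121]), 0.47), (array([ 0.578, -0.002, -0.002]), 0.44)] [-17.62803799   1.27342179  11.44700351]
```

Emit:
{"fn": "jog_arm", "kwargs": {"increments": [[[-1, 0, 0], [0, 0, 0]], [[-1, 0, 0.2], [0, 0, 0]], [[-0.4, 0, 1], [0, 0, 0]], [[0, 0, 1], [0, 0, 0]], [[0, 0, 1], [0, 0, 0]]], "jaw": 1}}

```text
time_s: 4.25
tool_pos: [0.5372, -0.3302, 0.2084]
ee_rot: [0.0, 1.0, -0.03, 0.0]
ft_force: [0.7, 0.4, 0.8]
grip_width: -0.0
gripper_force: 0.0
```

Emit:
{"fn": "jog_arm", "kwargs": {"increments": [[[0.9, 0, 0], [0, 0, 0]], [[0.9, 0, 0], [0, 0, 0]], [[0.9, 0, 0], [0, 0, 0]], [[0.9, 0, 0], [0, 0, 0]], [[0.2, 0, 0], [0, 0, 0]]], "jaw": -1}}

```text
time_s: 4.67
tool_pos: [0.6367, -0.3284, 0.207]
ee_rot: [-0.0, 1.0, -0.028, 0.001]
ft_force: [-1.0, 0.7, 0.2]
grip_width: 0.0608
gripper_force: 0.0
```

```bash
python3 -c "
from h import *
for c in ('scene','top'):
  shot(c,c+'2.png');print([(np.round(d['xyz'],3),d['confidence']) for d in robot.place_of(c,'pack4')])
r=shot('wrist','w2.png');print(proj(r,[.633,-.332,.09]),robot.sense()['tool_pos'])"
```

```text
[(array([0.426, 0.247, 0.043]), 0.94), (array([ 0.631, -0.327,  0.045]), 0.9), (array([0.56 , 0.27 , 0.041]), 0.78)]
[(array([0.564, 0.272, 0.042]), 0.81), (array([0.428, 0.249, 0.045]), 0.59), (array([ 0.63 , -0.329,  0.047]), 0.56)]
[263.3 190.3] [ 0.63213446 -0.33018377  0.20704807]
```

View pics/w2.png

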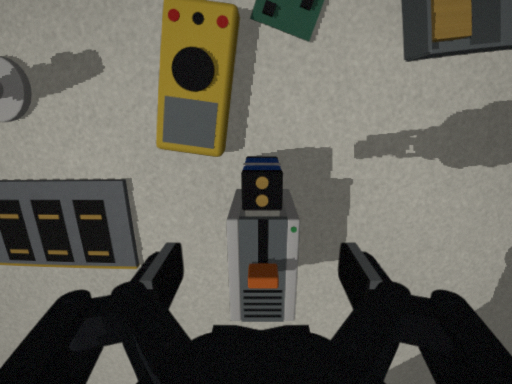

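The pack's terminals are at (262,192), right where I projected the predicted pose (263,190). Descending and gripping.

Emit:
{"fn": "jog_arm", "kwargs": {"increments": [[[0, 0, -0.8], [0, 0, 0]], [[0, 0, -1], [0, 0, 0]], [[0, 0, -1], [0, 0, 0]], [[0, 0, -0.8], [0, 0, 0]], [[0, 0, -0.6], [0, 0, 0]]], "jaw": -1}}

```text
time_s: 5.33
tool_pos: [0.6313, -0.3297, 0.1002]
ee_rot: [-0.0, 1.0, -0.029, -0.001]
ft_force: [-0.5, -0.4, -0.2]
grip_width: 0.0853
gripper_force: 0.0
```

Emit:
{"fn": "jog_arm", "kwargs": {"increments": [[[0, 0, -0.6], [0, 0, 0]], [[0, 0, -0.5], [0, 0, 0]], [[0, 0, -0.3], [0, 0, 0]], [[0, 0, 0], [0, 0, 0]]]}}

```text
time_s: 5.67
tool_pos: [0.6318, -0.3293, 0.0653]
ee_rot: [-0.0, 1.0, -0.029, -0.001]
ft_force: [0.3, 0.5, 0.4]
grip_width: 0.0853
gripper_force: 0.0
```

Emit:
{"fn": "jog_arm", "kwargs": {"increments": [[[0, 0, 0], [0, 0, 0]], [[0, 0, 0], [0, 0, 0]], [[0, 0, 0], [0, 0, 0]], [[0, 0, 0], [0, 0, 0]], [[0, 0, 0], [0, 0, 0]]], "jaw": 1}}

```text
time_s: 6.08
tool_pos: [0.6339, -0.3299, 0.068]
ee_rot: [0.001, 1.0, -0.029, 0.001]
ft_force: [-0.3, 0.8, 4.7]
grip_width: 0.0389
gripper_force: 60.4
```

Emit:
{"fn": "jog_arm", "kwargs": {"increments": [[[0, 0, 0.6], [0, 0, 0]], [[0, 0, 1], [0, 0, 0]], [[0, 0, 1], [0, 0, 0]], [[0, 0.3, 1], [0, 0, 0]], [[0, 0.7, 1], [0, 0, 0]]], "jaw": 1}}

```text
time_s: 6.5
tool_pos: [0.6323, -0.3073, 0.1827]
ee_rot: [0.001, 1.0, -0.031, -0.0]
ft_force: [0.6, -1.0, -1.2]
grip_width: 0.0394
gripper_force: 62.1
```

Emit:
{"fn": "jog_arm", "kwargs": {"increments": [[[0, 0.9, 0.2], [0, 0, 0]], [[-0.3, 0.9, 0], [0, 0, 0]], [[-0.4, 0.9, 0], [0, 0, 0]], [[-0.4, 0.9, 0], [0, 0, 0]], [[-0.5, 0.9, 0], [0.0021, 0.0357, 0]]]}}

```text
time_s: 6.92
tool_pos: [0.5888, -0.1917, 0.1867]
ee_rot: [-0.001, 0.998, -0.03, -0.057]
ft_force: [-0.5, -0.5, -2.8]
grip_width: 0.039
gripper_force: 62.1
```

Emit:
{"fn": "jog_arm", "kwargs": {"increments": [[[-0.5, 0.9, 0], [0.0021, 0.0357, 0]], [[-0.4, 0.9, 0], [0.0021, 0.0357, 0]], [[-0.3, 0.9, 0], [0.0021, 0.0357, 0]], [[-0.3, 0.9, 0], [0.0021, 0.0357, 0]], [[0, 0, 0], [0.0021, 0.0357, 0]]]}}

```text
time_s: 7.33
tool_pos: [0.556, -0.0958, 0.1881]
ee_rot: [-0.011, 0.943, -0.024, -0.332]
ft_force: [1.9, 1.1, -2.0]
grip_width: 0.039
gripper_force: 62.2
```

Emit:
{"fn": "jog_arm", "kwargs": {"increments": [[[0, -0.2, -0.4], [0.0021, 0.0357, 0]], [[0, -0.1, -1], [0, 0, 0]], [[0, 0, -1], [0, 0, 0]], [[0, 0, -0.9], [0, 0, 0]], [[0, 0, -0.5], [0, 0, 0]]]}}

```text
time_s: 7.75
tool_pos: [0.5548, -0.1092, 0.0888]
ee_rot: [-0.012, 0.923, -0.027, -0.384]
ft_force: [-1.1, 0.4, -1.8]
grip_width: 0.039
gripper_force: 62.2
```

Emit:
{"fn": "jog_arm", "kwargs": {"increments": [[[0, 0, -0.3], [0, 0, 0]], [[0, 0, -0.2], [0, 0, 0]], [[0, 0, 0], [0, 0, 0]]]}}

```text
time_s: 8.0
tool_pos: [0.5558, -0.1093, 0.0793]
ee_rot: [-0.011, 0.923, -0.027, -0.383]
ft_force: [-0.2, 0.4, -2.3]
grip_width: 0.0393
gripper_force: 62.2
```

```bash
python3 -c "
from h import *
shot('scene','s3.png');im=cv2.imread('pics/s3.png');cv2.imwrite('pics/s3c.png',cv2.resize(im[100:270,120:320],None,fx=3,fy=3,interpolation=2));s=robot.sense();print(s['tool_pos'],s['joint_positions'])"
```

```text
[ 0.55609027 -0.10940877  0.08006438] [ 8.63978960e-02  9.89495647e-01  1.64533967e-03  1.19194849e+00
  1.95615445e-02  1.74529867e+00 -1.54521252e+00]
```

View pics/s3c.png

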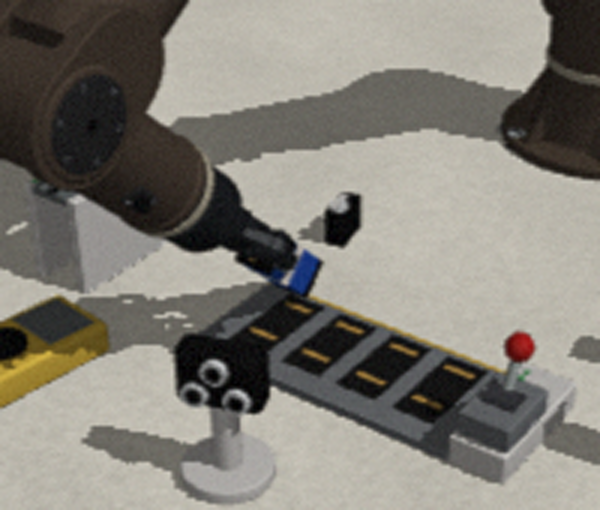

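The tilted pack (305,270) sits just over the front of the deck at the right end, clear of the mast. Lowering and releasing.

Emit:
{"fn": "jog_arm", "kwargs": {"increments": [[[0, 0, -0.2], [0, 0, 0]], [[0, 0, 0], [0, 0, 0]]], "jaw": 1}}

```text
time_s: 8.22
tool_pos: [0.5561, -0.1094, 0.0747]
ee_rot: [-0.011, 0.924, -0.027, -0.382]
ft_force: [-0.1, 0.0, -1.8]
grip_width: 0.0392
gripper_force: 62.2
```

Emit:
{"fn": "jog_arm", "kwargs": {"increments": [[[0, 0, 0], [0, 0, 0]], [[0, 0, 0], [0, 0, 0]], [[0, 0, 0], [0, 0, 0]], [[0, 0, 0], [0, 0, 0]], [[0, 0, 0], [0, 0, 0]]], "jaw": -1}}

```text
time_s: 8.63
tool_pos: [0.5558, -0.1094, 0.0745]
ee_rot: [-0.011, 0.923, -0.027, -0.383]
ft_force: [-0.8, 0.4, -0.4]
grip_width: 0.0854
gripper_force: 0.0
```

Emit:
{"fn": "jog_arm", "kwargs": {"increments": [[[0.4, 0, 0.4], [0, 0, 0]], [[0.7, 0, 0.7], [0, 0, 0]], [[0.7, 0, 0.7], [0, 0, 0]], [[0, 0, 1], [0, 0, 0]], [[0, 0, 1], [0, 0, 0]]]}}

```text
time_s: 9.05
tool_pos: [0.601, -0.1092, 0.1694]
ee_rot: [-0.011, 0.923, -0.026, -0.384]
ft_force: [0.0, -0.7, -0.4]
grip_width: 0.0855
gripper_force: 0.0
```

```bash
python3 -c "
from h import *
for c in ('scene','top'):
  shot(c,c+'4.png');print([(np.round(d['xyz'],3),d['confidence']) for d in robot.place_of(c,'pack4')])
a=cv2.resize(cv2.imread('pics/scene4.png')[100:270,120:320],None,fx=2,fy=2,interpolation=2)
b=cv2.resize(cv2.imread('pics/top4.png')[160:245,140:335],None,fx=2,fy=2,interpolation=2)
cv2.imwrite('pics/c4.png',np.vstack([a,np.pad(b,((0,0),(0,10),(0,0)))]))
"
```

```text
[(array([ 0.566, -0.108,  0.033]), 0.83), (array([0.424, 0.247, 0.042]), 0.8), (array([0.563, 0.271, 0.043]), 0.78)]
[(array([0.564, 0.269, 0.04 ]), 0.95), (array([0.428, 0.246, 0.045]), 0.75)]
```

View pics/c4.png

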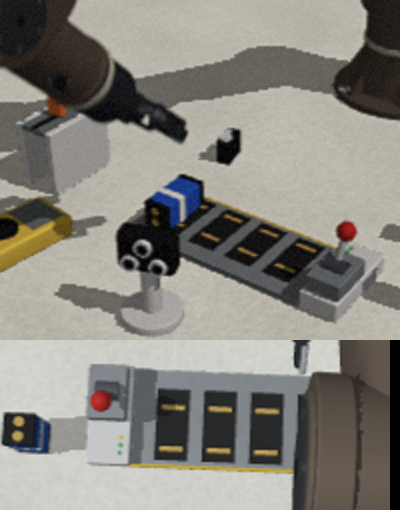

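Pack4 lies on the deck at the right end, pointing along x (network: 0.566,-0.108,0.033). Next is the pack at (0.563, 0.270).

Emit:
{"fn": "jog_arm", "kwargs": {"increments": [[[0, 0, 1], [-0.0021, -0.0357, 0]], [[0, 0.3, 1], [-0.0021, -0.0357, 0]], [[0, 0.6, 0.6], [-0.0021, -0.0357, 0]], [[0, 1, 0], [-0.0021, -0.0357, 0]], [[0, 1, 0], [-0.0021, -0.0357, 0]]]}}

```text
time_s: 9.67
tool_pos: [0.6013, -0.0369, 0.235]
ee_rot: [-0.004, 0.994, -0.03, -0.108]
ft_force: [1.1, 0.2, -0.1]
grip_width: 0.0852
gripper_force: 0.0
```

Emit:
{"fn": "jog_arm", "kwargs": {"increments": [[[-0.3, 1, 0], [-0.0021, -0.0357, 0]], [[-0.3, 1, 0], [-0.0021, -0.0357, 0]], [[-0.3, 1, 0], [0, 0, 0]], [[-0.3, 1, 0], [0, 0, 0]], [[-0.3, 1, 0], [0, 0, 0]]]}}

```text
time_s: 10.08
tool_pos: [0.5613, 0.0889, 0.2338]
ee_rot: [0.0, 1.0, -0.029, -0.001]
ft_force: [0.5, -0.6, -0.2]
grip_width: 0.0853
gripper_force: 0.0
```

Emit:
{"fn": "jog_arm", "kwargs": {"increments": [[[0, 1, 0], [0, 0, 0]], [[0, 1, 0], [0, 0, 0]], [[0, 1, 0], [0, 0, 0]], [[0, 1, 0], [0, 0, 0]], [[0, 1, 0], [0, 0, 0]]]}}

```text
time_s: 10.5
tool_pos: [0.5624, 0.214, 0.2332]
ee_rot: [0.0, 1.0, -0.029, -0.001]
ft_force: [0.1, 0.4, -0.7]
grip_width: 0.0856
gripper_force: 0.0
```

```bash
python3 -c "
from h import *
for c in ('scene','top'):
  r=shot(c);print([(np.round(d['xyz'],3),d['confidence']) for d in robot.place_of(c,'pack1')])
r=shot('wrist','w5.png');print(proj(r,[.563,.270,.09]),robot.sense()['tool_pos'],robot.sense()['ee_rot'])
print([(np.round(d['xyz'],3),d['confidence']) for d in robot.place_of('wrist','pack1')])
hsv=cv2.cvtColor(r['image'],cv2.COLOR_BGR2HSV);t=cv2.inRange(hsv,(8,100,90),(28,255,255));n,l,st,c=cv2.connectedComponentsWithStats(t);print([(st[i,4],c[i].round(),at(r,*c[i],.092)[:2]) for i in range(1,n) if st[i,4]>20])
"
```

```text
[(array([ 0.568, -0.113,  0.028]), 0.94), (array([0.56 , 0.271, 0.042]), 0.89), (array([0.424, 0.249, 0.044]), 0.66)]
[(array([ 0.566, -0.11 ,  0.033]), 0.57), (array([0.565, 0.27 , 0.045]), 0.48)]
[208.3 186.1] [0.56278287 0.21230486 0.23336576] [ 6.75638426e-04  9.99581241e-01 -2.89195756e-02 -7.38040992e-04]
[(array([0.56 , 0.269, 0.043]), 0.76), (array([ 0.571, -0.109,  0.033]), 0.74), (array([0.427, 0.249, 0.046]), 0.73)]
[(np.int32(35), array([361., 137.]), array([0.6061, 0.1102])), (np.int32(93), array([207., 181.]), array([0.5694, 0.2707])), (np.int32(85), array([351., 178.]), array([0.5635, 0.1187])), (np.int32(83), array([395., 178.]), array([0.561 , 0.0707])), (np.int32(79), array([437., 178.]), array([0.5585, 0.0229])), (np.int32(25), array([472., 179.]), array([ 0.5564, -0.0176])), (np.int32(87), array([208., 197.]), array([0.5514, 0.2718])), (np.int32(567), array([411., 194.]), array([0.5425, 0.0509])), (np.int32(56), array([245., 294.]), array([0.4251, 0.241 ])), (np.int32(58), array([230., 296.]), array([0.4234, 0.2589]))]
```

View pics/w5.png

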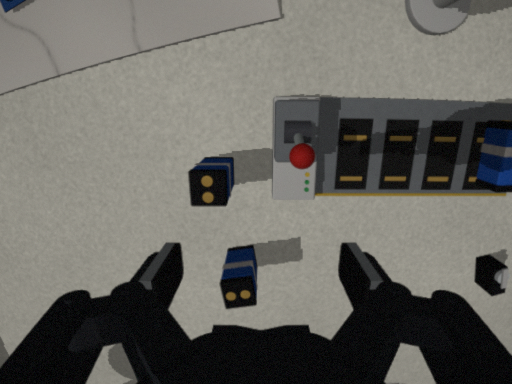

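Wrist view: the target pack's top is at (208,189), squared to the tool, the other pack is at (238,295), and pack4 lies on the deck at (497,157). Moving over and gripping.

Emit:
{"fn": "jog_arm", "kwargs": {"increments": [[[0, 0.9, 0], [0, 0, 0]], [[0, 0.9, 0], [0, 0, 0]], [[-0.05, 0.5, -0.4], [0, 0, 0]], [[0, 0.02, -1], [0, 0, 0]], [[0, 0, -1], [0, 0, 0]]], "jaw": -1}}

```text
time_s: 11.22
tool_pos: [0.5622, 0.2716, 0.1737]
ee_rot: [-0.0, 1.0, -0.028, 0.001]
ft_force: [-0.6, -0.1, -0.7]
grip_width: 0.085
gripper_force: 0.0
```

Emit:
{"fn": "jog_arm", "kwargs": {"increments": [[[0, 0, -1], [0, 0, 0]], [[0, 0, -1], [0, 0, 0]], [[0, 0, -1], [0, 0, 0]], [[0, 0, -0.6], [0, 0, 0]], [[0, 0, -0.5], [0, 0, 0]]]}}

```text
time_s: 11.63
tool_pos: [0.561, 0.2692, 0.0692]
ee_rot: [0.001, 1.0, -0.029, -0.001]
ft_force: [0.8, -0.3, -0.4]
grip_width: 0.0853
gripper_force: 0.0
```

Emit:
{"fn": "jog_arm", "kwargs": {"increments": [[[0, 0, -0.2], [0, 0, 0]], [[0, 0, 0], [0, 0, 0]]]}}

```text
time_s: 11.8
tool_pos: [0.5614, 0.2701, 0.0655]
ee_rot: [0.001, 1.0, -0.029, -0.001]
ft_force: [-1.0, 0.0, 0.2]
grip_width: 0.0854
gripper_force: 0.0
```

Emit:
{"fn": "jog_arm", "kwargs": {"increments": [[[0, 0, 0], [0, 0, 0]], [[0, 0, 0], [0, 0, 0]], [[0, 0, 0], [0, 0, 0]], [[0, 0, 0], [0, 0, 0]], [[0, 0, 0], [0, 0, 0]]], "jaw": 1}}

```text
time_s: 12.22
tool_pos: [0.5626, 0.2713, 0.068]
ee_rot: [-0.0, 1.0, -0.029, 0.001]
ft_force: [-1.1, -0.5, 6.0]
grip_width: 0.039
gripper_force: 60.7
```

Emit:
{"fn": "jog_arm", "kwargs": {"increments": [[[0, 0, 0.7], [0, 0, 0]], [[0, 0, 1], [0, 0, 0]], [[0, 0, 1], [0, 0, 0]], [[0, 0, 1], [0, 0, 0]], [[0, 0, 1], [0, 0, 0]]], "jaw": 1}}

```text
time_s: 12.63
tool_pos: [0.5616, 0.271, 0.1855]
ee_rot: [0.0, 1.0, -0.029, -0.0]
ft_force: [0.4, -0.7, -2.1]
grip_width: 0.0387
gripper_force: 61.0
```

Emit:
{"fn": "jog_arm", "kwargs": {"increments": [[[0, 0, 0.8], [0, 0, 0]], [[0, -0.7, 0], [0, 0, 0]], [[0, -1, 0], [0, 0, 0]], [[0, -1, 0], [0, 0, 0]], [[0, -1, 0], [0, 0, 0]]]}}

```text
time_s: 13.05
tool_pos: [0.5616, 0.1777, 0.2044]
ee_rot: [0.0, 1.0, -0.029, 0.0]
ft_force: [1.0, -0.2, -1.8]
grip_width: 0.0387
gripper_force: 61.2
```

Emit:
{"fn": "jog_arm", "kwargs": {"increments": [[[0, -1, 0], [0, 0, 0]], [[0, -1, 0], [0.0021, 0.0357, 0]], [[0.1, -1, 0], [0.0021, 0.0357, 0]], [[0.1, -0.9, 0], [0.0021, 0.0357, 0]], [[0, 0, 0], [0.0021, 0.0357, 0]]]}}

```text
time_s: 13.47
tool_pos: [0.5682, 0.0743, 0.2055]
ee_rot: [-0.006, 0.974, -0.032, -0.224]
ft_force: [1.1, -1.4, -2.7]
grip_width: 0.0391
gripper_force: 61.1
```

Emit:
{"fn": "jog_arm", "kwargs": {"increments": [[[0, 0, 0], [0.0021, 0.0357, 0]], [[0, 0, 0], [0.0021, 0.0357, 0]], [[0, 0, 0], [0.0021, 0.0357, 0]], [[0, 0, 0], [0, 0, 0]]]}}

```text
time_s: 13.8
tool_pos: [0.5662, 0.0801, 0.1977]
ee_rot: [-0.011, 0.92, -0.028, -0.39]
ft_force: [-0.2, -0.3, -6.4]
grip_width: 0.0393
gripper_force: 61.1
```

Emit:
{"fn": "jog_arm", "kwargs": {"increments": [[[0, 0, -0.7], [0, 0, 0]], [[0, 0, -1], [0, 0, 0]], [[0, 0, -1], [0, 0, 0]], [[0, 0, -1], [0, 0, 0]], [[0, 0, -0.7], [0, 0, 0]]]}}

```text
time_s: 14.22
tool_pos: [0.5668, 0.0812, 0.0931]
ee_rot: [-0.011, 0.924, -0.027, -0.382]
ft_force: [-0.4, -0.2, -2.5]
grip_width: 0.0391
gripper_force: 61.2
```

Emit:
{"fn": "jog_arm", "kwargs": {"increments": [[[0, 0, -0.3], [0, 0, 0]], [[0, 0, -0.2], [0, 0, 0]], [[0, 0, 0], [0, 0, 0]]]}}

```text
time_s: 14.47
tool_pos: [0.5671, 0.0812, 0.082]
ee_rot: [-0.011, 0.923, -0.027, -0.383]
ft_force: [-0.9, 0.0, -1.7]
grip_width: 0.0391
gripper_force: 61.2
```

```bash
python3 -c "
from h import *
shot('scene','s6.png');im=cv2.imread('pics/s6.png');cv2.imwrite('pics/s6c.png',cv2.resize(im[100:270,150:350],None,fx=3,fy=3,interpolation=2));s=robot.sense();print(s['tool_pos'],s['ft_force'],s['grip_width'])"
```

```text
[0.56741164 0.08123234 0.08266529] [-0.18273452 -0.02846324 -1.42620142] 0.03931063041896329
```

View pics/s6c.png

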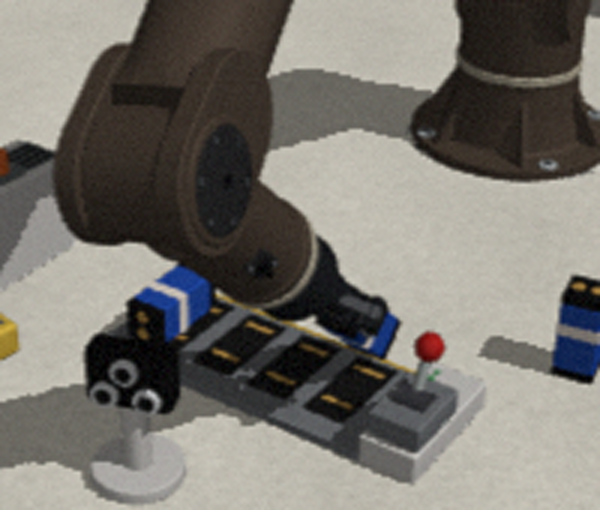

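The second pack (380,335) is tilted over the left end of the deck, clear of the switch ball (430,347). Lowering and releasing.

Emit:
{"fn": "jog_arm", "kwargs": {"increments": [[[0, 0, -0.3], [0, 0, 0]], [[0, 0, 0], [0, 0, 0]]], "jaw": 1}}

```text
time_s: 14.68
tool_pos: [0.5672, 0.0811, 0.0742]
ee_rot: [-0.011, 0.924, -0.027, -0.382]
ft_force: [-0.0, 0.4, -2.7]
grip_width: 0.0394
gripper_force: 61.2
```

Emit:
{"fn": "jog_arm", "kwargs": {"increments": [[[0, 0, 0], [0, 0, 0]], [[0, 0, 0], [0, 0, 0]], [[0, 0, 0], [0, 0, 0]], [[0, 0, 0], [0, 0, 0]], [[0, 0, 0], [0, 0, 0]]], "jaw": -1}}

```text
time_s: 15.1
tool_pos: [0.5671, 0.0812, 0.0746]
ee_rot: [-0.011, 0.923, -0.027, -0.383]
ft_force: [-0.2, 0.2, -0.2]
grip_width: 0.0859
gripper_force: 0.0
```

Emit:
{"fn": "jog_arm", "kwargs": {"increments": [[[0.4, 0, 0.4], [0, 0, 0]], [[0.7, 0, 0.7], [0, 0, 0]], [[0.7, 0, 0.7], [0, 0, 0]], [[0, 0, 1], [-0.0021, -0.0357, 0]], [[0, 0, 1], [-0.0021, -0.0357, 0]]]}}

```text
time_s: 15.52
tool_pos: [0.6123, 0.0807, 0.1616]
ee_rot: [-0.007, 0.959, -0.028, -0.28]
ft_force: [-0.3, 0.3, 0.8]
grip_width: 0.0853
gripper_force: 0.0
```

Emit:
{"fn": "jog_arm", "kwargs": {"increments": [[[-1, 0, 0.8], [-0.0021, -0.0357, 0]], [[-1, 0, 0], [-0.0021, -0.0357, 0]], [[-1, 0.5, 0], [-0.0021, -0.0357, 0]], [[-1, 1, 0], [-0.0021, -0.0357, 0]], [[-1, 1, 0], [-0.0021, -0.0357, 0]]]}}

```text
time_s: 15.93
tool_pos: [0.4873, 0.1436, 0.19]
ee_rot: [-0.001, 1.0, -0.03, 0.002]
ft_force: [1.0, 3.2, 0.1]
grip_width: 0.0854
gripper_force: 0.0
```

Emit:
{"fn": "jog_arm", "kwargs": {"increments": [[[-0.6, 1, 0], [0, 0, 0.024]], [[-0.6, 1, 0], [0, 0, 0.024]], [[-0.3, 1, 0], [0, 0, 0]], [[0, 1, 0], [0, 0, 0]], [[0, 0, 0], [0, 0, 0]]]}}

```text
time_s: 16.35
tool_pos: [0.4491, 0.2493, 0.1896]
ee_rot: [-0.002, 0.999, 0.05, -0.001]
ft_force: [-0.5, -0.4, 0.5]
grip_width: 0.0851
gripper_force: 0.0
```

```bash
python3 -c "
from h import *
for c in ('scene','top'):
  r=shot(c,c+'7.png');print([(np.round(d['xyz'],3),d['confidence']) for d in robot.place_of(c,'pack1')])
r=shot('wrist','w7.png');print(robot.sense()['tool_pos'],robot.sense()['ee_rot'])
print([(np.round(d['xyz'],3),d['confidence']) for d in robot.place_of('wrist','pack1')])
hsv=cv2.cvtColor(r['image'],cv2.COLOR_BGR2HSV);t=cv2.inRange(hsv,(8,100,90),(28,255,255));n,l,st,c=cv2.connectedComponentsWithStats(t);print([(st[i,4],c[i].round(),at(r,*c[i],.092)[:2]) for i in range(1,n) if st[i,4]>20])
"
```

```text
[(array([ 0.566, -0.11 ,  0.032]), 0.91), (array([0.423, 0.248, 0.044]), 0.78), (array([0.584, 0.08 , 0.026]), 0.6)]
[(array([0.583, 0.077, 0.026]), 0.95), (array([ 0.566, -0.108,  0.032]), 0.89), (array([0.427, 0.247, 0.045]), 0.55)]
[0.45066804 0.24236387 0.18863799] [ 4.85903952e-04  9.98955188e-01  4.56558866e-02 -1.95875259e-03]
[(array([0.426, 0.25 , 0.043]), 0.82), (array([0.577, 0.078, 0.03 ]), 0.76)]
[(np.int32(66), array([471.,  70.]), array([0.5761, 0.0806])), (np.int32(42), array([507.,  80.]), array([0.5739, 0.0451])), (np.int32(27), array([355.,  89.]), array([0.5498, 0.1752])), (np.int32(58), array([456., 120.]), array([0.5352, 0.0826])), (np.int32(378), array([412., 133.]), array([0.5202, 0.12  ])), (np.int32(92), array([497., 129.]), array([0.5329, 0.0416])), (np.int32(109), array([241., 224.]), array([0.4229, 0.259 ])), (np.int32(109), array([260., 224.]), array([0.4247, 0.2412]))]
```

View pics/w7.png

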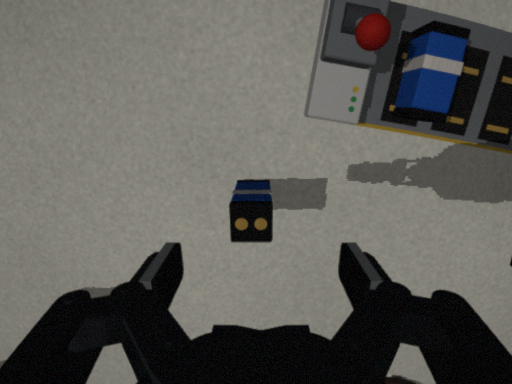

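The second pack lies on the deck at (432,75), and the last pack is at (251,222), squared to the tool. Gripping.

Emit:
{"fn": "jog_arm", "kwargs": {"increments": [[[-0.6, 0.15, 0], [0, 0, 0]], [[-0.48, 0.15, -0.4], [0, 0, 0]], [[0, 0, -1], [0, 0, 0]], [[0, 0, -1], [0, 0, 0]], [[0, 0, -1], [0, 0, 0]]], "jaw": -1}}

```text
time_s: 17.07
tool_pos: [0.4239, 0.2504, 0.1032]
ee_rot: [-0.0, 0.999, 0.046, -0.001]
ft_force: [0.7, -0.1, -0.2]
grip_width: 0.0853
gripper_force: 0.0
```

Emit:
{"fn": "jog_arm", "kwargs": {"increments": [[[0, 0, -0.7], [0, 0, 0]], [[0, 0, -0.5], [0, 0, 0]], [[0, 0, -0.3], [0, 0, 0]], [[0, 0, 0], [0, 0, 0]]]}}

```text
time_s: 17.4
tool_pos: [0.4229, 0.2499, 0.0649]
ee_rot: [0.001, 0.999, 0.046, -0.003]
ft_force: [-0.0, -0.4, -0.2]
grip_width: 0.0854
gripper_force: 0.0
```

Emit:
{"fn": "jog_arm", "kwargs": {"increments": [[[0, 0, 0], [0, 0, 0]], [[0, 0, 0], [0, 0, 0]], [[0, 0, 0], [0, 0, 0]], [[0, 0, 0], [0, 0, 0]], [[0, 0, 0], [0, 0, 0]]], "jaw": 1}}

```text
time_s: 17.82
tool_pos: [0.424, 0.2512, 0.0671]
ee_rot: [-0.0, 0.999, 0.046, -0.001]
ft_force: [-0.6, -1.2, 5.9]
grip_width: 0.0393
gripper_force: 59.5
```

Emit:
{"fn": "jog_arm", "kwargs": {"increments": [[[0, 0, 0.7], [0, 0, 0]], [[0, 0, 1], [0, 0, 0]], [[0, 0, 1], [0, 0, 0]], [[0, 0, 1], [0, 0, 0]], [[0, 0, 1], [0, 0, 0]]], "jaw": 1}}

```text
time_s: 18.23
tool_pos: [0.423, 0.2509, 0.1851]
ee_rot: [0.0, 0.999, 0.047, -0.002]
ft_force: [0.3, 0.6, -2.7]
grip_width: 0.0388
gripper_force: 61.2
```

Emit:
{"fn": "jog_arm", "kwargs": {"increments": [[[0, -0.5, 0.6], [0, 0, -0.024]], [[0.3, -1, 0], [0, 0, -0.024]], [[0.5, -1, 0], [0, 0, 0]], [[0.5, -1, 0], [0, 0, 0]], [[0.5, -1, 0], [0, 0, 0]]]}}

```text
time_s: 18.65
tool_pos: [0.4685, 0.1375, 0.1992]
ee_rot: [-0.0, 1.0, -0.029, -0.002]
ft_force: [0.6, 0.3, -2.0]
grip_width: 0.0392
gripper_force: 61.4
```

Emit:
{"fn": "jog_arm", "kwargs": {"increments": [[[0.6, -1, 0], [0.0021, 0.0357, 0]], [[0.6, -1, 0], [0.0021, 0.0357, 0]], [[0.6, -1, 0], [0.0021, 0.0357, 0]], [[0.6, -1, 0], [0.0021, 0.0357, 0]], [[0.6, -1, 0], [0.0021, 0.0357, 0]]]}}

```text
time_s: 19.07
tool_pos: [0.5445, 0.0122, 0.1998]
ee_rot: [-0.009, 0.96, -0.028, -0.28]
ft_force: [0.5, 0.4, -1.4]
grip_width: 0.0391
gripper_force: 61.4
```

Emit:
{"fn": "jog_arm", "kwargs": {"increments": [[[0.6, -1, 0], [0.0021, 0.0357, 0]], [[0, 0, 0], [0.0021, 0.0357, 0]], [[0, 0, 0], [0, 0, 0]]]}}

```text
time_s: 19.32
tool_pos: [0.558, -0.0139, 0.1921]
ee_rot: [-0.011, 0.919, -0.029, -0.392]
ft_force: [-1.0, 0.7, -5.0]
grip_width: 0.0391
gripper_force: 61.3
```

Emit:
{"fn": "jog_arm", "kwargs": {"increments": [[[0.08, 0, -0.7], [0, 0, 0]], [[0, 0, -1], [0, 0, 0]], [[0, 0, -1], [0, 0, 0]], [[0, 0, -0.9], [0, 0, 0]], [[0, 0, -0.6], [0, 0, 0]]]}}

```text
time_s: 19.73
tool_pos: [0.56, -0.0105, 0.0926]
ee_rot: [-0.012, 0.923, -0.026, -0.383]
ft_force: [0.2, 0.1, -2.3]
grip_width: 0.0393
gripper_force: 61.5
```

Emit:
{"fn": "jog_arm", "kwargs": {"increments": [[[0, 0, -0.3], [0, 0, 0]], [[0, 0, -0.2], [0, 0, 0]], [[0, 0, 0], [0, 0, 0]]]}}

```text
time_s: 19.98
tool_pos: [0.5605, -0.0111, 0.0814]
ee_rot: [-0.011, 0.923, -0.026, -0.384]
ft_force: [-0.4, 0.0, -2.3]
grip_width: 0.0391
gripper_force: 61.5
```

```bash
python3 -c "
from h import *
shot('scene','s8.png');im=cv2.imread('pics/s8.png');cv2.imwrite('pics/s8c.png',cv2.resize(im[100:270,150:350],None,fx=3,fy=3,interpolation=2));s=robot.sense();print(s['tool_pos'],s['ft_force'],s['grip_width'])"
```

```text
[ 0.56074579 -0.01117284  0.08205463] [ 0.26154477 -0.19484805 -1.90423162] 0.039345497371294516
```

View pics/s8c.png

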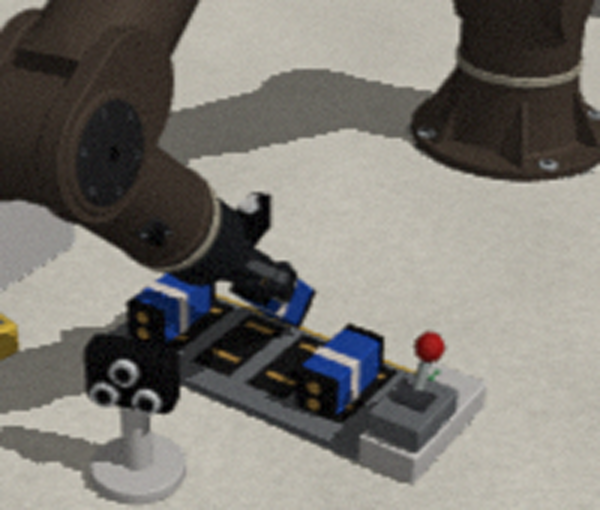

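The third pack (290,300) is tilted over the gap between the other two. Releasing, then retreating.

Emit:
{"fn": "jog_arm", "kwargs": {"increments": [[[0, 0, -0.28], [0, 0, 0]], [[0, 0, 0], [0, 0, 0]]], "jaw": 1}}

```text
time_s: 20.2
tool_pos: [0.5606, -0.0113, 0.0741]
ee_rot: [-0.011, 0.923, -0.027, -0.384]
ft_force: [-0.2, 0.5, -2.8]
grip_width: 0.0395
gripper_force: 61.5
```

Emit:
{"fn": "jog_arm", "kwargs": {"increments": [[[0, 0, 0], [0, 0, 0]], [[0, 0, 0], [0, 0, 0]], [[0, 0, 0], [0, 0, 0]], [[0, 0, 0], [0, 0, 0]], [[0, 0, 0], [0, 0, 0]]], "jaw": -1}}

```text
time_s: 20.62
tool_pos: [0.5605, -0.0114, 0.0745]
ee_rot: [-0.011, 0.923, -0.027, -0.385]
ft_force: [-0.0, 1.0, 0.7]
grip_width: 0.0853
gripper_force: 0.0
```

Emit:
{"fn": "jog_arm", "kwargs": {"increments": [[[0.4, 0, 0.4], [0, 0, 0]], [[0.7, 0, 0.7], [0, 0, 0]], [[0.7, 0, 0.7], [0, 0, 0]], [[0, 0, 1], [-0.0021, -0.0357, 0]], [[0, 0, 1], [-0.0021, -0.0357, 0]]]}}

```text
time_s: 21.03
tool_pos: [0.6057, -0.0113, 0.1619]
ee_rot: [-0.008, 0.959, -0.028, -0.282]
ft_force: [1.0, 0.5, 2.5]
grip_width: 0.0853
gripper_force: 0.0
```

Emit:
{"fn": "jog_arm", "kwargs": {"increments": [[[-1, 0, 0.8], [-0.0021, -0.0357, 0]], [[-1, 0.5, 0], [-0.0021, -0.0357, 0]], [[-0.5, 1, 0], [-0.0021, -0.0357, 0]], [[-0.5, 1, 0], [-0.0021, -0.0357, 0]], [[-0.2, 1, 0], [-0.0021, -0.0357, 0]]], "jaw": 1}}

```text
time_s: 21.45
tool_pos: [0.5249, 0.0769, 0.19]
ee_rot: [-0.001, 1.0, -0.029, -0.0]
ft_force: [0.9, 0.7, -1.3]
grip_width: 0.0256
gripper_force: 0.0
```

Emit:
{"fn": "jog_arm", "kwargs": {"increments": [[[0, 1, 0], [0, 0, 0]], [[0, 1, 0], [0, 0, 0]], [[0, 1, 0], [0, 0, 0]], [[0, 0.7, 0], [0, 0, 0]], [[0, 0, 0], [0, 0, 0]]]}}

```text
time_s: 21.87
tool_pos: [0.5255, 0.1736, 0.1891]
ee_rot: [-0.001, 1.0, -0.026, -0.004]
ft_force: [-0.5, 0.2, -0.5]
grip_width: -0.0
gripper_force: 0.0
```

```bash
python3 -c "
from h import *
for c in ('scene','top'):
  r=shot(c,c+'9.png');print([(n,np.round(d['xyz'],3),d['confidence']) for n in ('pack1','switch_tip') for d in robot.place_of(c,n)])
print(robot.sense()['tool_pos'])
a=cv2.resize(cv2.imread('pics/scene9.png')[140:270,150:350],None,fx=2,fy=2,interpolation=2)
b=cv2.resize(cv2.imread('pics/top9.png')[160:245,140:340],None,fx=2,fy=2,interpolation=2)
cv2.imwrite('pics/c9.png',np.vstack([a,b]))
"
```

```text
[('pack1', array([0.584, 0.079, 0.028]), 0.75), ('pack1', array([ 0.566, -0.111,  0.028]), 0.7), ('pack1', array([ 0.575, -0.014,  0.03 ]), 0.64), ('switch_tip', array([0.595, 0.167, 0.1  ]), 0.63)]
[('pack1', array([ 0.566, -0.111,  0.033]), 0.84), ('pack1', array([0.583, 0.08 , 0.027]), 0.83), ('pack1', array([ 0.572, -0.015,  0.032]), 0.55), ('switch_tip', array([0.59 , 0.165, 0.097]), 0.57)]
[0.52647453 0.16722642 0.18859527]
```

View pics/c9.png

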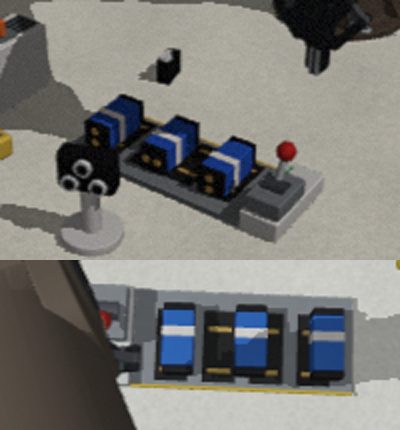

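All three packs lie flat and parallel on the deck, and the switch is still unthrown. Throwing it now.

Emit:
{"fn": "jog_arm", "kwargs": {"increments": [[[0, 0, -1], [0, 0, 0]], [[0, 0, -1], [0, 0, 0]], [[0, 0, -1], [0, 0, 0]], [[0, 0, -0.8], [0, 0, 0]], [[0, 0, 0], [0, 0, 0]]], "jaw": 1}}

```text
time_s: 22.58
tool_pos: [0.5241, 0.1666, 0.0901]
ee_rot: [0.001, 1.0, -0.03, -0.007]
ft_force: [-1.6, -0.4, 0.3]
grip_width: 0.0001
gripper_force: 0.0
```

Emit:
{"fn": "jog_arm", "kwargs": {"increments": [[[0.8, -0.02, 0], [0, 0, 0]], [[0.6, -0.02, 0], [0, 0, 0]], [[0.5, -0.02, 0], [0, 0, 0]], [[0.5, -0.02, 0], [0, 0, 0]], [[0.4, -0.02, 0], [0, 0, 0]]]}}

```text
time_s: 23.0
tool_pos: [0.5974, 0.1656, 0.0949]
ee_rot: [-0.0, 1.0, -0.029, -0.003]
ft_force: [-1.3, 0.4, 1.5]
grip_width: 0.0002
gripper_force: 0.9
```

Emit:
{"fn": "jog_arm", "kwargs": {"increments": [[[0.4, -0.02, 0], [0, 0, 0]], [[0.3, -0.02, 0], [0, 0, 0]], [[0.2, 0, 0], [0, 0, 0]], [[0, 0, 0], [0, 0, 0]]]}}

```text
time_s: 23.33
tool_pos: [0.6132, 0.1656, 0.0925]
ee_rot: [0.001, 1.0, -0.028, -0.01]
ft_force: [-17.4, 0.6, 3.3]
grip_width: -0.0002
gripper_force: 8.6
```

```bash
python3 -c "
from h import *
shot('scene','s10.png');print([np.round(d['xyz'],3) for d in robot.place_of('scene','switch_tip')]);s=robot.sense();print(s['tool_pos'],s['ft_force'])"
```

```text
[array([0.638, 0.166, 0.097])]
[0.613162   0.16556707 0.09239738] [-18.39179494   1.88044976   3.33468032]
```

At the stop, with the ball at x=0.638. Back off, rise and verify.

Emit:
{"fn": "jog_arm", "kwargs": {"increments": [[[-0.8, 0, 0], [0, 0, 0]], [[-1, 0, 0], [0, 0, 0]], [[-1, 0, 0.5], [0, 0, 0]], [[-0.5, 0, 1], [0, 0, 0]], [[0, 0, 1], [0, 0, 0]]]}}

```text
time_s: 23.85
tool_pos: [0.5329, 0.1649, 0.1566]
ee_rot: [0.0, 1.0, -0.028, -0.006]
ft_force: [0.1, 0.1, -0.0]
grip_width: 0.0
gripper_force: 0.0
```

Emit:
{"fn": "jog_arm", "kwargs": {"increments": [[[-0.8, 0, 1], [0, 0, 0]], [[-1, 0, 0.5], [0, 0, 0]], [[-1, 0, 0], [0, 0, 0]], [[0, 0, 0], [0, 0, 0]], [[0, 0, 0], [0, 0, 0]]]}}

```text
time_s: 24.27
tool_pos: [0.466, 0.1651, 0.1947]
ee_rot: [-0.0, 1.0, -0.029, -0.003]
ft_force: [0.5, -0.1, -0.1]
grip_width: -0.0002
gripper_force: 0.0
```

```bash
python3 -c "
from h import *
for c in ('scene','top'):
  r=shot(c,c+'11.png');print([(n,np.round(d['xyz'],3),round(d['confidence'],2)) for n in ('pack1','switch_tip') for d in robot.place_of(c,n)])
cv2.imwrite('pics/c11.png',cv2.resize(cv2.imread('pics/scene11.png')[100:270,120:350],None,fx=3,fy=3,interpolation=2))
"
```

```text
[('pack1', array([ 0.575, -0.014,  0.029]), 0.95), ('pack1', array([0.58 , 0.08 , 0.029]), 0.78), ('pack1', array([ 0.568, -0.11 ,  0.03 ]), 0.65), ('switch_tip', array([0.637, 0.17 , 0.095]), 0.4)]
[('pack1', array([ 0.565, -0.111,  0.034]), 0.89), ('pack1', array([0.583, 0.08 , 0.025]), 0.86), ('pack1', array([ 0.576, -0.014,  0.03 ]), 0.67), ('pack1', array([ 0.56 , -0.33 ,  0.118]), 0.37), ('switch_tip', array([0.64 , 0.166, 0.095]), 0.55)]
```

View pics/c11.png

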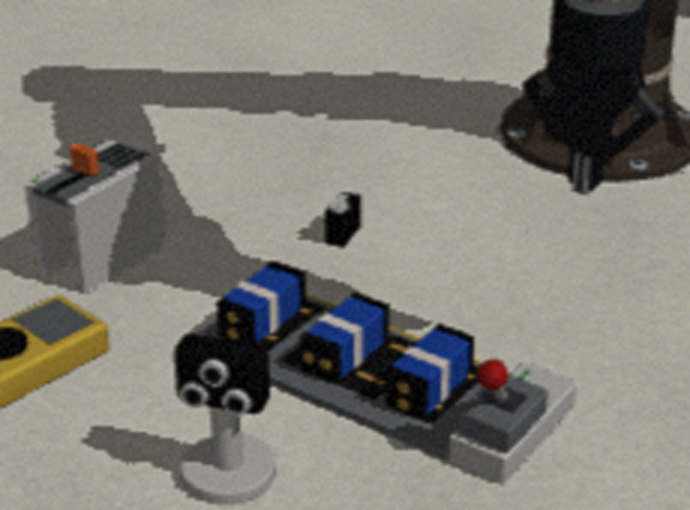

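The packs lie at (262,300), (345,335) and (432,370), the switch ball has moved over to (492,375), and the robot is clear. Handing in.

```bash
python3 -c "
from cell import robot
print(robot.finish_job())"
```

```text
the job is handed in; nothing more can be done
None
```

I pressed the ejector and laid all three packs (two from the bench, one from the charger) flat side by side on the deck, then threw the switch fully over and handed the job in; it returned no verdict, but the last pictures show everything in place.

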